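Light-gap check of a pump valve

ROBOT

A 7-joint arm with a two-finger parallel gripper is mounted at the origin on the work surface. World frame = base frame: x ahead of the robot, y to its left, z up, the work surface at z = 0. Lengths are in m, angles in rad, forces in N, time in s.
With the tool pointing down it reaches from about 0.35 to 0.9 m from the base axis. Payload 7.2 kg.
Tool frame: the origin (TCP) lies midway between the tips of the shut fingers; the grasp point (between the pads) lies 19 mm behind it; x points along the fingers, y is the direction in which the jaws open and shut, and the axes are right-handed (so a half turn about x gives the same grasp; the last joint's range is limited). The gripper opens to 88 mm and grips with 3 to 60 N. Pads are 20 mm wide; open, the fingers measure 115 mm over their backs; the gripper's body (75 mm by 178 mm) begins 61 mm behind the grasp point.
Start: joints at [1.161, 0.411, -0.013, 1.596, 0.006, 1.134, -0.082], TCP at [0.209, -0.589, 0.223] pointing down, gripper open.
Joint ranges: [-2.95, 2.95], [-0.29, 1.99], [-1.47, 1.44], [0.14, 2.54], [-1.03, 4.17], [0.13, 1.85], [-2.86, 2.86]. Speed limits (rad/s): [2.39, 2.39, 3.01, 3.01, 3.14, 3.14, 3.14].

INTERFACE

Orientations are given as a rotation vector (axis times angle).
In Python, from cell import observe, get_image, finish_job gives the robot as it stands.
- The arm moves only by the tool arm_command, never from a script. Its argument "deltas" is a list of rows, each an object with "linear": the shift along the tool's x, y, z in cm, a list of three; "spin": the turn about the tool's x in degrees; "grip": the finger opening in cm, from 0 to 8.78. In form: [{"linear": [x, y, z], "spin": spin, "grip": grip}, ...]. A call has 1 to 12 rows; each row shifts and turns the commanded pose from where the row before left it, along the tool's axes as they then stand; what a row does not reach is not made up. A row lasts 1/12 s, in which the tool goes at most 41.7 mm and 7.16 degrees, less where a joint would pass 70% of its speed; a pose out of reach is approached as far as the arm can. A call with a gripper value outside its range is refused whole. The fingers move at their own pace and stop on an object; "squeeze" is the grip in N (left out, the last holds). Time passes only in rows, so rows that do not move let the fingers close. It gives the time, the measured TCP pose, the force and the opening at its end, in the units of the state.
- observe(): the state, without advancing time (a new reading comes with each control period).
- get_image(name): name is "side" or "top"; returns a dict with "image" (420x560x3 uint8, red, green, blue), "z_map" (420x560 float32, m along the optical axis (not along the pixel's ray), 0 where there is no reading), "mtx" (3x3 intrinsics, pixels), "distortion" ([k1, k2, p1, p2, k3] as OpenCV has them; the pictures are not rectified), "extrinsics" (4x4, takes a point from camera to world coordinates). Camera axes: x right, y down, z forward; pixel columns grow to the right and rows downward; lengths in m; the calibration is good to about 2 mm. A picture is of the moment at which its call begins.
- finish_job(): hands the job in, once; it reports no verdict.
The state is a dict: "time_s": time; "qpos": joint angles; "dq": joint speeds; "tau": joint torques, N m; "tcp_pos": TCP position; "ee_rot": TCP orientation; "force": force on the tool from outside, world axes, zero at the start; "torque": the same for the moment, N m; "finger_gap": opening from 0.0 (shut) to 1.0 (fully open).
Only numpy, scipy, OpenCV 4.12 (cv2) and the standard library are available. Lean on these libraries where they do the work, as an engineer would, in place of code of your own. Each camera call takes 0.05 s, during which the arm holds its last target.

TASK

Check the cleaned pump valve for leaks against the light: set the winged valve into the bore of its seat in the tray so that its plate lies flat on the seat all round, and let go of it. Then pick up the seat (its two wrench flats are there for the grip) with the valve lying free on it and hold it level in the sight line between the inspection camera and the lamp: the joint between plate and seat at lens height and midway between lens and lamp, turned so that the camera looks along the flats. Finish while still holding it there, motionless and clear of camera, lamp and stand; do not bump the camera or the lamp on the way, and leave the spring, the screw plug and the grease jar as they lie.

Things in the scene. Friction and masses are not known exactly. Their poses are not given: they have to be found in the camera images.
- tray: Black plastic parts tray, fixed, 300 mm (its x) by 330 mm (its y), 14 mm high, walls and floor 3 mm thick; seat, valve, spring and screw plug stand upright in it, each in a different quarter, in any arrangement. Origin: centre of its underside, on the bench.
- seat: Valve seat: plain steel, upright in the tray, 34 mm high, 0.3 to 0.55 kg. Lower 10 mm: round spigot, 44 mm diameter, black seal ring. Above: 58 mm diameter cut by two parallel wrench flats 50 mm apart, 24 mm high, up to the top. Through bore 29 mm, top chamfer 1.5 mm, takes the valve's wings. Origin: centre of its underside; z up; x parallel to the flats, y square to them.
- seat_face (a point): Centre of the seat's flat top face (34 mm above its origin, axes as the seat's): where the valve plate must lie.
- valve: Winged valve: plain steel, 44 mm high, about 0.1 kg, upright in the tray on its wings. From below: cross of four guide wings, 26 mm diameter, 20 mm high (tapered to 21 mm over the lowest 4 mm); round sealing plate, 41 mm diameter, 7 mm thick; spring boss, 14 mm diameter, 17 mm high, to grip from above. Origin: centre of the wings' underside; z up.
- valve_face (a point): Centre of the plate's lower sealing face, 20 mm above the valve's origin. When the valve is seated it lies on seat_face, and the boss's top is 58 mm above the seat's origin.
- station: Base of the camera station, fixed: aluminium plate 110 mm (its x) by 310 mm (its y), 12 mm thick, with two upright steel rods of 12 mm diameter up to 237 mm above the bench: one at x 40, y 132 mm beside the camera, one at x 0, y -115 mm behind the lamp. Origin: centre of the plate's underside.
- sightline: Camera and lamp, on the rods at one height (150 to 200 mm, varies). Origin: point on the optical axis midway between lens and lamp where the joint is shown. y: optical axis, level; z up. Towards +y the grey camera (40 x 45 x 40 mm), front of its black lens (30 mm diameter) at 75 mm, back at 169 mm; towards -y the square lamp (84 x 84 mm), white face at 80 mm, back with clamp at 125 mm.
- spring: Bystander: upright dark steel coil spring, 30 mm diameter, 42 mm high. Origin: centre of its underside.
- plug: Bystander: steel screw plug standing on its hexagon head (43 mm over the corners, 15 mm high), thread of 33 mm diameter upwards, 42 mm high in all. Origin: centre of its underside.
- grease: Bystander: jar with a lid, 60 mm diameter, 65 mm high, on the bench between tray and station, at their far side. Origin: centre of its underside.

How it is judged:
By the outcome, as a careful person would: the job done as asked, in the order asked, and still so for the second after the job is handed in, while the arm keeps its last pose, push and grip.
It also fails if it takes over 70 s, if anything falls off the work surface, if the arm or the gripper's body presses on something with over 40 N, if the wrist force passes 120 N, or if a joint passes its speed limit or range.

## Working session

There is one attempt and no reset: what is moved stays moved. The work goes in short steps, Python scripts to look and compute and a tool call to move; the robot and the scene stay as the last step left them, time stands still between calls to the robot, and variables do not carry over. Pictures are saved under pics/ and viewed, and the job is handed in when it is done.

Besides the shell and the picture viewer there is one more tool, called after "Request:" as name([rows], argument=value, ...), one row to a line, values as JSON. arm_command: Moves the arm, as the interface text tells. Its arguments: {"type":"object","properties":{"deltas":{"type":"array","items":{"type":"object","properties":{"linear":{"type":"array","items":{"type":"number"}},"spin":{"type":"number"},"grip":{"type":"number"}}}},"squeeze":{"type":"number"}},"required":["deltas"]}

```bash
ls; mkdir -p pics; cat > h.py <<'E'
import numpy as np,cv2
from cell import observe,get_image,finish_job
def grab(n,tag):
    d=get_image(n); cv2.imwrite(f'pics/{tag}.png',d['image'][:,:,::-1]); np.savez(f'{tag}.npz',**{k:d[k] for k in d}); return d
def load(tag): return dict(np.load(f'{tag}.npz'))
def ray(d,uv):
    p=cv2.undistortPoints(np.array(uv,float).reshape(-1,1,2),d['mtx'],np.array(d['distortion'])).reshape(-1,2)
    r=np.c_[p,np.ones(len(p))]@d['extrinsics'][:3,:3].T
    return d['extrinsics'][:3,3],r
def onplane(d,uv,z):
    o,r=ray(d,uv); return o+r*((z-o[2])/r[:,2])[:,None]
def depthpts(d,uv):
    o,r=ray(d,uv); uv=np.array(uv,int).reshape(-1,2); return o+r*d['z_map'][uv[:,1],uv[:,0]][:,None]
def cloud(d):
    h,w=d['z_map'].shape; u,v=np.meshgrid(np.arange(w),np.arange(h)); uv=np.c_[u.ravel(),v.ravel()]
    P=depthpts(d,uv).reshape(h,w,3); P[d['z_map']==0]=np.nan; return P
def proj(d,X):
    T=np.linalg.inv(d['extrinsics']); X=np.atleast_2d(np.array(X,float)); 
    return cv2.projectPoints(X,cv2.Rodrigues(T[:3,:3])[0],T[:3,3],d['mtx'],np.array(d['distortion']))[0].reshape(-1,2)
E
python3 - <<'E'
from h import *
print(observe())
for n in('side','top'):
    d=grab(n,n+'0'); print(n,d['extrinsics'],d['mtx'],d['distortion'])
E
```

```text
pics
{'time_s': 0.0, 'qpos': array([ 1.16076148,  0.41189347, -0.01274994,  1.59699616,  0.00561358,
        1.13430568, -0.08217641]), 'dq': array([ 0.00047222,  0.00086452, -0.00176628, -0.00035679, -0.00063942,
       -0.00045046,  0.0007931 ]), 'tau': array([ 3.48255362e-04, -5.87962317e+01,  6.41908385e-01, -2.91076934e+01,
       -5.37814933e-02,  1.83484663e-02,  1.77623278e-04]), 'tcp_pos': array([ 0.20932593, -0.58838797,  0.22183249]), 'ee_rot': array([ 2.03602646,  0.35315289, -2.03679585]), 'force': array([0.62561028, 0.03189761, 1.20297668]), 'torque': array([ 0.02241865, -0.04233744, -0.00763438]), 'finger_gap': 0.9981142840624737}
side [[-0.98576945 -0.10264722  0.1331245   0.48159673]
 [-0.16809942  0.60701275 -0.77670979  0.67739761]
 [-0.00108117 -0.78803494 -0.61562957  0.66227773]
 [ 0.          0.          0.          1.        ]] [[411.76989355   0.         284.96242743]
 [  0.         411.76989355 215.55743949]
 [  0.           0.           1.        ]] [-0.0253233  0.         0.         0.         0.       ]
top [[-0.00806999 -0.98171504  0.1901853   0.4380987 ]
 [-0.999567    0.00253759 -0.02931512  0.00901526]
 [ 0.02829648 -0.19033952 -0.98131044  1.02294693]
 [ 0.          0.          0.          1.        ]] [[404.89394051   0.         286.29876978]
 [  0.         404.89394051 208.10868638]
 [  0.           0.           1.        ]] [-0.0050424  0.         0.         0.         0.       ]
```

View pics/side0.png

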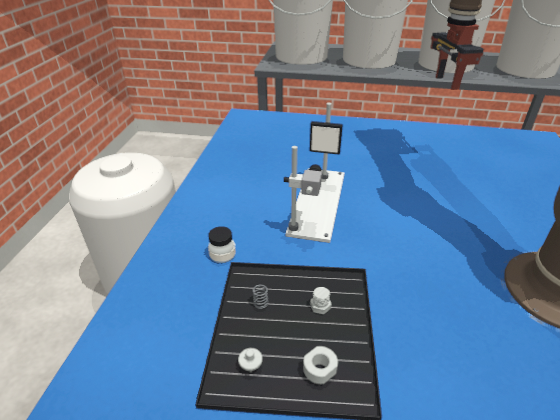

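View pics/top0.png

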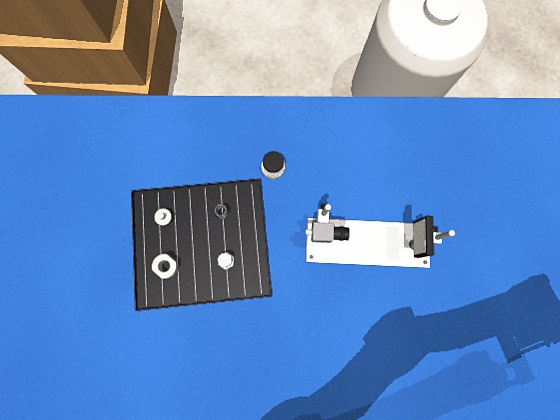

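Side view: seat at (320,365), valve (250,359), spring (260,296), plug (321,300). Top view: seat (164,266), valve (163,216), camera (325,231), lamp (425,237), jar (273,165). I'll enlarge these next.

```bash
python3 - <<'E'
from h import *
s=load('side0');t=load('top0')
def crop(d,x0,y0,w,h,k,f):
    cv2.imwrite('pics/'+f,cv2.resize(d['image'][y0:y0+h,x0:x0+w,::-1],None,fx=k,fy=k,interpolation=cv2.INTER_CUBIC))
crop(s,230,330,120,65,6,'c_side.png'); crop(t,140,195,60,90,6,'c_top.png')
crop(t,295,190,170,85,4.5,'c_st.png'); crop(s,270,90,85,150,4,'c_ss.png')
for n,d in(('s',s),('t',t)):
    P=cloud(d); x=P[...,2]
    print(n,'valid',np.isfinite(x).mean())
    for nm,c in dict(seat=((320,365),(164,266)),valve=((250,359),(163,216)),cam=((312,183),(322,232)),lamp=((325,138),(422,237))).items():
        u,v=c[0] if n=='s' else c[1]
        print(nm,np.round(P[v-10:v+11:5,u-10:u+11:5].reshape(-1,3),3).tolist())
E
```

```text
s valid 0.9960459183673469
seat [[0.509, 0.265, 0.035], [0.5, 0.263, 0.034], [0.492, 0.259, 0.03], [0.483, 0.261, 0.035], [0.475, 0.26, 0.037], [0.507, 0.275, 0.036], [0.499, 0.263, 0.019], [0.491, 0.259, 0.016], [0.482, 0.263, 0.023], [0.474, 0.271, 0.037], [0.506, 0.285, 0.036], [0.499, 0.262, 0.001], [0.49, 0.26, 0.001], [0.481, 0.263, 0.009], [0.473, 0.279, 0.036], [0.505, 0.295, 0.037], [0.497, 0.293, 0.036], [0.489, 0.292, 0.038], [0.48, 0.29, 0.037], [0.472, 0.289, 0.036], [0.504, 0.298, 0.027], [0.496, 0.301, 0.034], [0.488, 0.301, 0.036], [0.48, 0.298, 0.034], [0.471, 0.287, 0.019]]
valve [[0.638, 0.254, 0.004], [0.63, 0.252, 0.003], [0.615, 0.266, 0.028], [0.606, 0.265, 0.029], [0.602, 0.247, 0.003], [0.63, 0.279, 0.028], [0.621, 0.278, 0.028], [0.609, 0.287, 0.046], [0.604, 0.275, 0.029], [0.596, 0.273, 0.028], [0.627, 0.292, 0.033], [0.619, 0.288, 0.029], [0.609, 0.291, 0.037], [0.602, 0.285, 0.029], [0.593, 0.283, 0.029], [0.625, 0.298, 0.028], [0.616, 0.298, 0.03], [0.608, 0.296, 0.029], [0.6, 0.293, 0.027], [0.591, 0.293, 0.029], [0.628, 0.293, 0.003], [0.62, 0.291, 0.
[... 2937 characters left out ...]
073, 0.138], [0.533, -0.084, 0.143], [0.532, -0.094, 0.148], [0.531, -0.104, 0.157], [0.547, -0.135, 0.011]]
lamp [[0.584, -0.34, 0.014], [0.565, -0.307, 0.143], [nan, nan, nan], [0.558, -0.31, 0.193], [0.558, -0.32, 0.195], [0.571, -0.34, 0.011], [0.555, -0.307, 0.139], [0.55, -0.307, 0.171], [0.547, -0.309, 0.194], [0.547, -0.319, 0.194], [0.558, -0.339, 0.013], [0.543, -0.306, 0.14], [0.539, -0.306, 0.172], [0.537, -0.308, 0.193], [0.537, -0.319, 0.193], [0.544, -0.333, 0.027], [0.532, -0.306, 0.139], [0.529, -0.305, 0.17], [0.526, -0.307, 0.194], [0.526, -0.317, 0.196], [0.532, -0.333, 0.025], [0.521, -0.304, 0.141], [0.518, -0.304, 0.172], [0.516, -0.306, 0.194], [0.516, -0.317, 0.194]]
```

View pics/c_side.png

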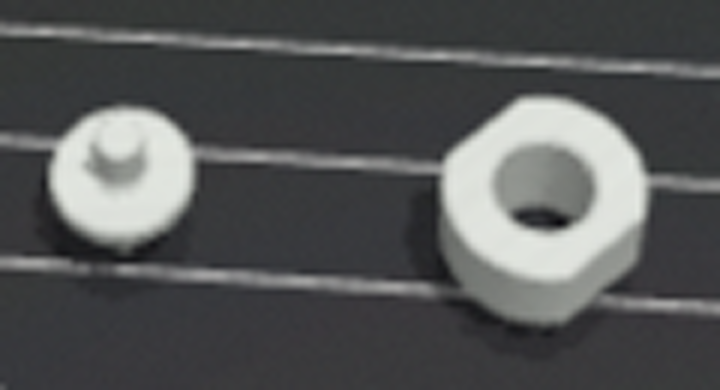

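View pics/c_top.png

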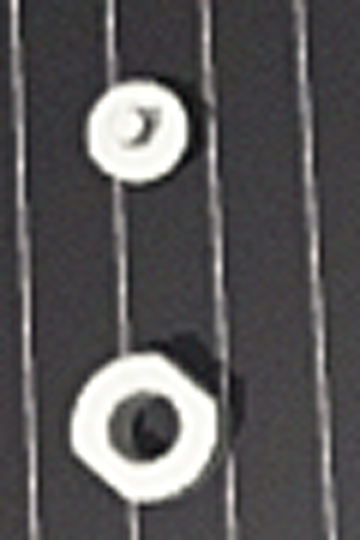

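View pics/c_st.png

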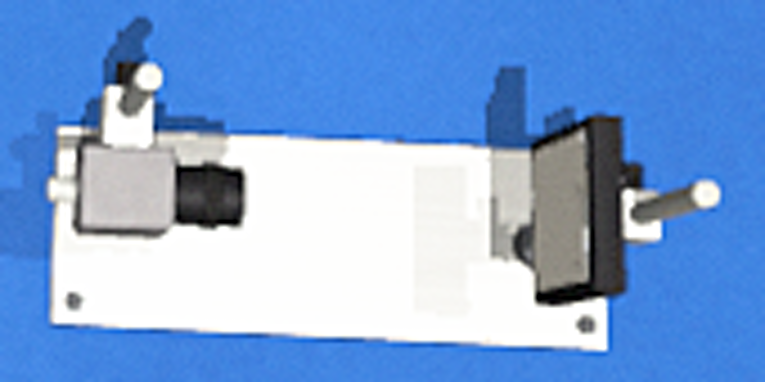

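View pics/c_ss.png

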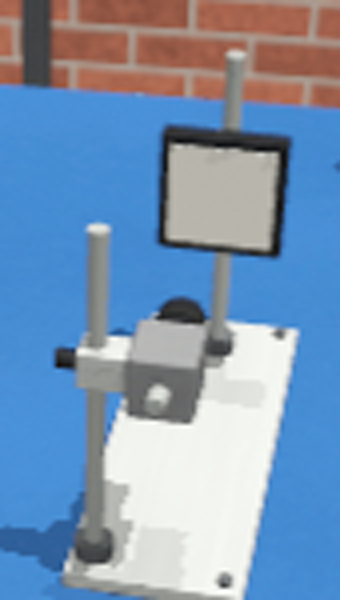

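```bash
cat > m.py <<'E'
from h import *
def blob(d,c,r,thr=120,k=5,U=4,open_=5):
    u,v=c; g=cv2.cvtColor(d['image'],cv2.COLOR_RGB2GRAY)[v-r:v+r+1,u-r:u+r+1]
    g=cv2.resize(g,None,fx=U,fy=U,interpolation=cv2.INTER_CUBIC)
    m=(g>thr).astype(np.uint8); m=cv2.morphologyEx(m,cv2.MORPH_OPEN,np.ones((open_*U//2*1,)*2,np.uint8))
    cs,h=cv2.findContours(m,cv2.RETR_CCOMP,cv2.CHAIN_APPROX_NONE)
    i=max((i for i in range(len(cs)) if h[0][i][3]<0),key=lambda i:cv2.contourArea(cs[i]))
    f=lambda c:(c.reshape(-1,2)+0.5)/U-0.5+[u-r,v-r]
    holes=[f(cs[j]) for j in range(len(cs)) if h[0][j][3]==i]
    return f(cs[i]),holes
def cen(c):
    M=cv2.moments(cv2.convexHull((c*64).astype(np.int32))); return np.array([M['m10'],M['m01']])/M['m00']/64
def tri(d1,a,d2,b):
    o1,r1=ray(d1,[a]);o2,r2=ray(d2,[b]);r1=r1[0];r2=r2[0]
    s=np.linalg.lstsq(np.c_[r1,-r2],o2-o1,rcond=None)[0]; p=o1+s[0]*r1;q=o2+s[1]*r2
    return (p+q)/2,np.linalg.norm(p-q)
E
python3 - <<'E'
from m import *
s=load('side0');t=load('top0')
for nm,cs,ct,r,zm in(('seat',(320,365),(164,266),20,.025),('valve',(250,359),(163,216),15,.0265)):
    for thr in(110,140):
        a,ha=blob(s,cs,r,thr); b,hb=blob(t,ct,r,thr)
        A,B=cen(a),cen(b); X,e=tri(s,A,t,B)
        print(nm,thr,A,B,'tri',X.round(4),round(e,4),'planes',onplane(s,[A],zm).round(4),onplane(t,[B],zm).round(4))
        for h1,d in((ha,s),(hb,t)):
            for h in h1:
                if len(h)>30:
                    P=onplane(d,h,.037)[:,:2]; (c,_,_)=cv2.fitEllipse(P.astype(np.float32)*1000); print('  hole',c,np.ptp(P,0))
        P=onplane(t,b,zm)[:,:2]; print('  ext',np.ptp(P,0))
        if nm=='seat':
            for d,cc in((s,a),(t,b)):
                P=onplane(d,cc,.035)[:,:2]; c=P.mean(0)
                R=cv2.minAreaRect((P*1000).astype(np.float32)); print('  rect',R)
                # width vs angle
                Hh=cv2.convexHull((P*1000).astype(np.float32)).reshape(-1,2)
                w=[np.ptp(Hh@[np.cos(x),np.sin(x)]) for x in np.radians(range(180))]; print('  minw dir',np.argmin(w),min(w),max(w))
for d,pts in((t,[(134,190),(262,181),(271,296),(136,310)]),): print(onplane(d,pts,.014).round(3))
E
```

```text
seat 110 [320.49370937 364.30110131] [163.85706449 266.01095966] tri [0.489  0.2762 0.0292] 0.0 planes [[0.4891 0.2735 0.025 ]] [[0.4893 0.2774 0.025 ]]
  hole (488.4902648925781, 284.1468505859375) [0.01931471 0.00869559]
  hole (488.5265808105469, 274.03521728515625) [0.02612715 0.02808679]
  ext [0.05960352 0.05985595]
  rect ((489.4266662597656, 278.95867919921875), (68.62408447265625, 59.83306884765625), 50.05746841430664)
  minw dir 7 59.589793088056126 71.76525363279757
  rect ((488.6682434082031, 274.3258056640625), (60.96919631958008, 52.295162200927734), 49.51309585571289)
  minw dir 140 52.316084215601194 62.19511411007193
seat 140 [321.1350513  363.08242358] [163.84432846 266.03458155] tri [0.4885 0.2755 0.0321] 0.0007 planes [[0.4882 0.271  0.025 ]] [[0.4892 0.2774 0.025 ]]
  hole (486.5000305175781, 275.97186279296875) [0.02371078 0.02723487]
  hole (488.69085693359375, 274.1314392089844) [0.02794314 0.02880366]
  ext [0.05897149 0.05880221]
  rect ((487.1186218261719, 275.7071838378906), (59.34149169921875, 58.12223815917969), 49.69050216674805)
  minw dir 140 58.15639
[... 152 characters left out ...]
34204708758676 60.76695483592914
valve 110 [250.22744855 358.77194819] [162.5709935  216.68623669] tri [0.6101 0.2855 0.0285] 0.0002 planes [[0.6106 0.2842 0.0265]] [[0.6104 0.286  0.0265]]
  hole (609.13232421875, 279.34539794921875) [0.01118701 0.00638685]
  ext [0.04211662 0.04112737]
valve 140 [250.18612083 358.71184624] [162.59943329 216.71295184] tri [0.6101 0.2854 0.0285] 0.0004 planes [[0.6107 0.2841 0.0265]] [[0.6103 0.286  0.0265]]
  hole (613.3982543945312, 289.7237548828125) [0.0090429  0.00774454]
  hole (610.0316162109375, 280.0218811035156) [0.01493496 0.00881796]
  ext [0.04086385 0.04087828]
[[0.681 0.365 0.014]
 [0.705 0.041 0.014]
 [0.416 0.018 0.014]
 [0.386 0.342 0.014]]
```

```bash
python3 - <<'E'
from m import *
s=load('side0');t=load('top0')
for thr in(160,180,200,215,225):
    try:
        a,ha=blob(s,(320,365),20,thr,open_=3); b,hb=blob(t,(164,266),20,thr,open_=3)
    except ValueError: continue
    for n,d,o,hh in(('s',s,a,ha),('t',t,b,hb)):
        print(thr,n,'out',cen(o).round(2),onplane(d,[cen(o)],.037)[0].round(4),[ (cen(h).round(2),onplane(d,[cen(h)],.037)[0,:2].round(4),np.ptp(onplane(d,h,.037),0)[:2].round(4)) for h in hh if len(h)>40])
# station: plate by colour
def plate(d,box):
    u0,v0,u1,v1=box; im=d['image'][v0:v1,u0:u1]; g=im.min(2)
    m=(g>170).astype(np.uint8); cs,_=cv2.findContours(m,cv2.RETR_EXTERNAL,cv2.CHAIN_APPROX_NONE); c=max(cs,key=cv2.contourArea).reshape(-1,2)+[u0,v0]
    return c
for n,d,box in(('t',t,(295,200,445,280)),):
    c=plate(d,box); P=onplane(d,c,.012)[:,:2]; R=cv2.minAreaRect((P*1000).astype(np.float32)); print(n,R)
# clouds
for n,d in(('s',s),('t',t)):
    P=cloud(d).reshape(-1,3); f=lambda lo,hi:P[np.all((P>lo)&(P<hi),1)]
    Q=f([.50,-.14,.165],[.60,-.06,.178]); print(n,'camtop',len(Q),np.percentile(Q,[2,50,98],axis=0).round(4).tolist(),cv2.minAreaRect((Q[:,:2]*1000).astype(np.float32)))
    Q=f([.45,-.36,.08],[.65,-.29,.23]); print('lamp',len(Q),np.percentile(Q,[1,50,99],axis=0).round(4).tolist())
    Q=f([.49,-.325,.11],[.60,-.295,.19]); c=Q.mean(0); print('lampface',c.round(4),np.linalg.svd(Q-c,full_matrices=False)[2][2].round(4))
    Q=f([.50,-.18,.12],[.60,-.125,.18]);
    if len(Q): print('lens',len(Q),np.percentile(Q,[2,50,98],axis=0).round(4).tolist())
    Q=f([.46,-.5,.15],[.66,.02,.26]); 
    Q=Q[(Q[:,2]>.20)]; print('rods',len(Q)); 
    for lo,hi in((-.2,.1),(-.5,-.2)):
        q=Q[(Q[:,1]>lo)&(Q[:,1]<hi)]; print(len(q),q.mean(0).round(3) if len(q) else '',q[:,2].max() if len(q) else '')
E
```

```text
160 s out [320.59 361.48] [0.4893 0.2758 0.037 ] [(array([320.69, 361.23]), array([0.4892, 0.2753]), array([0.029 , 0.0286]))]
160 t out [163.84 266.04] [0.4886 0.2742 0.037 ] [(array([163.83, 266.  ]), array([0.4887, 0.2742]), array([0.0291, 0.0299]))]
180 s out [320.56 361.37] [0.4894 0.2756 0.037 ] [(array([320.64, 361.15]), array([0.4893, 0.2751]), array([0.0303, 0.0302]))]
180 t out [163.84 266.03] [0.4886 0.2742 0.037 ] [(array([163.84, 265.99]), array([0.4887, 0.2742]), array([0.0297, 0.03  ]))]
200 s out [320.55 361.27] [0.4894 0.2754 0.037 ] [(array([320.61, 361.09]), array([0.4894, 0.275 ]), array([0.0319, 0.0316]))]
200 t out [163.81 266.02] [0.4886 0.2742 0.037 ] [(array([163.81, 265.99]), array([0.4887, 0.2742]), array([0.0303, 0.0311]))]
215 s out [320.57 361.2 ] [0.4894 0.2752 0.037 ] [(array([320.64, 360.98]), array([0.4893, 0.2748]), array([0.0334, 0.0336]))]
215 t out [163.84 266.03] [0.4886 0.2742 0.037 ] [(array([163.83, 265.97]), array([0.4887, 0.2742]), array([0.0315, 0.0312]))]
225 s out [332.93 358.34] [0.4691 0.2663 0.037 ] []
225 t out [163.82 266.04] [0.488
[... 577 characters left out ...]
581], [0.5517, -0.1371, 0.1659], [0.5656, -0.1268, 0.1687]]
rods 170
101 [ 0.595 -0.094  0.221] 0.2387475400252821
69 [ 0.542 -0.339  0.222] 0.24002488328169402
t camtop 488 [[0.5327, -0.1375, 0.1653], [0.5516, -0.0978, 0.1714], [0.5868, -0.0728, 0.1749]] ((561.3995361328125, -106.84013366699219), (68.26555633544922, 59.96047592163086), 85.68576049804688)
lamp 963 [[0.4987, -0.3466, 0.1144], [0.5389, -0.3081, 0.1772], [0.5812, -0.3039, 0.2192]]
lampface [ 0.5387 -0.3063  0.1548] [ 0.033   0.9995 -0.0017]
lens 175 [[0.5352, -0.1505, 0.1538], [0.5475, -0.1374, 0.1652], [0.5639, -0.1255, 0.1696]]
rods 120
51 [ 0.591 -0.095  0.228] 0.23973282100735915
69 [ 0.538 -0.339  0.226] 0.2410477212700659
```

```bash
python3 - <<'E'
from m import *
s=load('side0');t=load('top0')
ax=np.array([.053,.9986]); 
for n,d in(('s',s),('t',t)):
    C=cloud(d); P=C.reshape(-1,3); f=lambda lo,hi:P[np.all((P>lo)&(P<hi),1)]
    for nm,lo,hi in(('camtop',[.50,-.118,.167],[.578,-.075,.178]),('lenstop',[.52,-.152,.160],[.578,-.126,.172]),('lampface',[.47,-.315,.1],[.61,-.295,.20])):
        Q=f(lo,hi); p=Q[:,:2]-[.546,-.227]; X=p@[ax[1],-ax[0]]; Y=p@ax
        print(n,nm,len(Q),'X',np.percentile(X,[2,50,98]).round(4),'mid',round((np.percentile(X,2)+np.percentile(X,98))/2,4),'Y',np.percentile(Y,[2,50,98]).round(4),'z',np.percentile(Q[:,2],[2,50,98]).round(4))
# lamp white face in side view : blob -> vertical plane
g=cv2.cvtColor(s['image'],cv2.COLOR_RGB2HSV); sub=s['image'][115:160,303:347].astype(int)
m=((sub.min(2)>110)&(sub.max(2)-sub.min(2)<50)).astype(np.uint8)
cs,_=cv2.findContours(m,cv2.RETR_EXTERNAL,cv2.CHAIN_APPROX_NONE); c=max(cs,key=cv2.contourArea).reshape(-1,2)+[303,115.]
o,r=ray(s,c); n=np.array([.053,.9986,0]); q0=np.array([.5418,-.3069,.15])
Q=o+r*(((q0-o)@n)/(r@n))[:,None]; p=Q[:,:2]-[.546,-.227]; X=p@[ax[1],-ax[0]]
print('face',X.min(),X.max(),(X.min()+X.max())/2,Q[:,2].min(),Q[:,2].max(),Q[:,2].min()/2+Q[:,2].max()/2)
import scipy.spatial.transform as T
R=T.Rotation.from_rotvec(observe()['ee_rot']).as_matrix(); print(R.round(4))
E
```

```text
s camtop 187 X [-0.0171  0.0023  0.0213] mid 0.0021 Y [0.1122 0.1337 0.1519] z [0.1697 0.1719 0.1739]
s lenstop 59 X [-0.0096  0.0014  0.0135] mid 0.0019 Y [0.0756 0.0911 0.0997] z [0.1606 0.166  0.1688]
s lampface 940 X [-0.0381  0.0017  0.0428] mid 0.0023 Y [-0.0858 -0.0802 -0.0767] z [0.113  0.1564 0.195 ]
t camtop 358 X [-0.0201 -0.0008  0.0181] mid -0.001 Y [0.1117 0.1311 0.1508] z [0.1691 0.1719 0.1748]
t lenstop 147 X [-0.014  -0.0016  0.0123] mid -0.0009 Y [0.0766 0.089  0.1005] z [0.1604 0.1657 0.1698]
t lampface 672 X [-0.0425 -0.0038  0.0388] mid -0.0018 Y [-0.0884 -0.0795 -0.0782] z [0.1153 0.1704 0.196 ]
face -0.03374290644589942 0.03763092345354113 0.001944008503820857 0.11733489140993358 0.18808977426952178 0.15271233283972768
[[-6.000e-04  3.352e-01 -9.422e-01]
 [ 1.400e-03 -9.422e-01 -3.352e-01]
 [-1.000e+00 -1.500e-03  1.000e-04]]
```

Request:
arm_command([
  {"linear":[-4,0,0],"spin":0,"grip":4},
  {"linear":[-4,0,0],"spin":0,"grip":4},
  {"linear":[0,-2.8,-2.7],"spin":0,"grip":4},
  {"linear":[0,-2.8,-2.7],"spin":0,"grip":4},
  {"linear":[0,-2.8,-2.7],"spin":0,"grip":4},
  {"linear":[0,-2.8,-2.7],"spin":0,"grip":4},
  {"linear":[0,-2.8,-2.7],"spin":0,"grip":4},
  {"linear":[0,-2.8,-2.7],"spin":0,"grip":4},
  {"linear":[0,-2.8,-2.7],"spin":0,"grip":4},
  {"linear":[0,-2.8,-2.7],"spin":0,"grip":4},
  {"linear":[0,-2.8,-2.7],"spin":0,"grip":4},
  {"linear":[0,-2.8,-2.7],"spin":0,"grip":4},
])

```text
time_s: 1.1
tcp_pos: [0.3701, -0.2326, 0.3026]
ee_rot: [2.036, 0.351, -2.036]
force: [1.8, 0.3, -0.4]
finger_gap: 0.454
```

Request:
arm_command([
  {"linear":[0,-2.8,-2.7],"spin":0,"grip":4},
  {"linear":[0,-2.8,-2.7],"spin":0,"grip":4},
  {"linear":[0,-2.8,-2.7],"spin":0,"grip":4},
  {"linear":[0,-2.8,-2.7],"spin":0,"grip":4},
  {"linear":[0,-2.8,-2.7],"spin":0,"grip":4},
  {"linear":[0,-2.8,-2.7],"spin":0,"grip":4},
  {"linear":[0,-2.8,-2.7],"spin":0,"grip":4},
  {"linear":[0,-2.8,-2.7],"spin":0,"grip":4},
  {"linear":[0,-2.8,-2.7],"spin":0,"grip":4},
  {"linear":[0,-2.8,-2.7],"spin":0,"grip":4},
  {"linear":[0,0,0],"spin":0,"grip":4},
])

```text
time_s: 2.02
tcp_pos: [0.5311, 0.1277, 0.302]
ee_rot: [2.033, 0.364, -2.033]
force: [-0.7, 0.3, 0.5]
finger_gap: 0.458
```

Request:
arm_command([
  {"linear":[3,0,0],"spin":-6.1,"grip":4},
  {"linear":[3,0,0],"spin":-6.1,"grip":4},
  {"linear":[3,0,0],"spin":-6.1,"grip":4},
  {"linear":[3,0,0],"spin":-6.1,"grip":4},
  {"linear":[3,0,0],"spin":-6.0,"grip":4},
  {"linear":[0,0,0],"spin":0,"grip":4},
])

```text
time_s: 2.52
tcp_pos: [0.5271, 0.1182, 0.1472]
ee_rot: [1.691, 0.799, -1.708]
force: [-1.0, -1.0, 0.1]
finger_gap: 0.453
```

```bash
cat >> h.py <<'E'
from scipy.spatial.transform import Rotation as Ro
def togo(target):
    o=observe(); R=Ro.from_rotvec(o['ee_rot']).as_matrix(); print('tcp',o['tcp_pos'].round(4),'jaw',np.degrees(np.arctan2(R[1,1],R[0,1])).round(2),'tilt',R[:2,0].round(4),'F',o['force'].round(2),'gap',round(o['finger_gap']*87.8,2),'t',o['time_s'])
    print('togo cm',((np.array(target)-o['tcp_pos'])@R*100).round(3))
E
python3 -c "
from h import *
togo([.6104,.2851,.10]);print(observe()['qpos'])"
```

```text
tcp [0.5271 0.1182 0.1472] jaw -39.74 tilt [-0.0091 -0.0017] F [-0.97 -0.96  0.13] gap 39.73 t 2.5167
togo cm [  4.615  -4.235 -18.194]
[ 0.21375169  0.43948619 -0.67653701  1.84560363  0.32415334  0.97890513
 -1.29603862]
```

Request:
arm_command([
  {"linear":[0,-0.8,-3.6],"spin":0,"grip":4},
  {"linear":[0,-0.8,-3.6],"spin":0,"grip":4},
  {"linear":[1.5,-0.8,-3.6],"spin":0,"grip":4},
  {"linear":[1.5,-0.8,-3.6],"spin":0,"grip":4},
  {"linear":[1.5,-0.8,-3.6],"spin":0,"grip":4},
  {"linear":[0,0,0],"spin":0,"grip":4},
  {"linear":[0,0,0],"spin":0,"grip":4},
])

```text
time_s: 3.1
tcp_pos: [0.615, 0.2858, 0.1073]
ee_rot: [1.701, 0.795, -1.704]
force: [-0.7, -1.9, 0.2]
finger_gap: 0.45
```

```bash
python3 -c "
from h import *
togo([.6104,.2851,.032]);print(observe()['qpos'])"
```

```text
tcp [0.615  0.2858 0.1073] jaw -40.02 tilt [-0.0021  0.0008] F [-0.74 -1.93  0.24] gap 39.48 t 3.1
togo cm [ 7.528 -0.287  0.345]
[-0.11071826  0.68925714 -0.61409943  1.53492911  0.43194342  1.05752805
 -1.53057851]
```

Request:
arm_command([
  {"linear":[1.5,-0.29,0.34],"spin":0,"grip":4},
  {"linear":[1.5,0,0],"spin":0,"grip":4},
  {"linear":[1.5,0,0],"spin":0,"grip":4},
  {"linear":[0,0,0],"spin":0,"grip":4},
  {"linear":[0,0,0],"spin":0,"grip":4},
])

```text
time_s: 3.52
tcp_pos: [0.611, 0.2812, 0.062]
ee_rot: [1.702, 0.792, -1.705]
force: [0.5, 0.4, 1.2]
finger_gap: 0.455
```

```bash
python3 -c "
from h import *
togo([.6104,.2851,.0325])
s=grab('side','side1');t=grab('top','top1')
a=cv2.resize(s['image'][300:400,190:310,::-1],None,fx=4,fy=4,interpolation=2);b=cv2.resize(t['image'][170:270,120:200,::-1],None,fx=4,fy=4,interpolation=2)
cv2.imwrite('pics/v1.png',np.hstack([a,b]))"
```

```text
tcp [0.611  0.2812 0.062 ] jaw -40.11 tilt [-0.0014 -0.0012] F [0.52 0.37 1.22] gap 39.93 t 3.5167
togo cm [ 2.953 -0.295 -0.26 ]
```

View pics/v1.png

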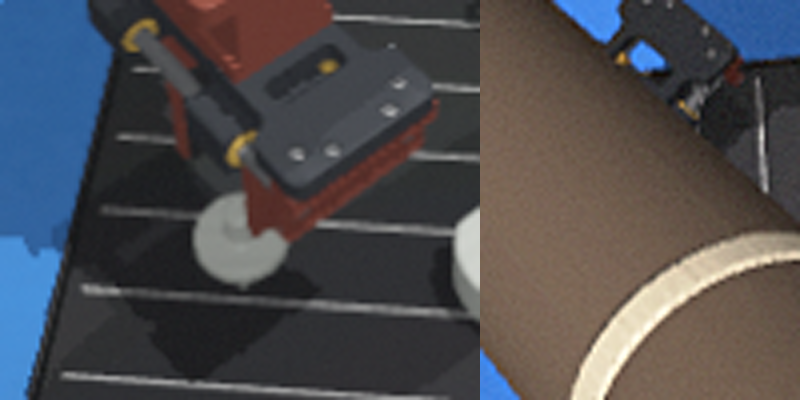

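The side view shows the finger by the boss at about (237,355), with the arm covering it in the top view. I'll correct laterally and then go down.

Request:
arm_command([
  {"linear":[0,-0.29,-0.26],"spin":0,"grip":4},
  {"linear":[0,0,0],"spin":0,"grip":4},
  {"linear":[0,0,0],"spin":0,"grip":4},
  {"linear":[0,0,0],"spin":0,"grip":4},
])

```text
time_s: 3.95
tcp_pos: [0.6108, 0.2868, 0.063]
ee_rot: [1.703, 0.794, -1.702]
force: [0.0, 0.4, 0.5]
finger_gap: 0.456
```

```bash
python3 -c "
from h import *
togo([.6104,.2851,.0325]); print(observe()['dq'].round(4))
s=grab('side','side2')
a=cv2.resize(s['image'][300:400,190:310,::-1],None,fx=5,fy=5,interpolation=2)
cv2.imwrite('pics/v2.png',a)"
```

```text
tcp [0.6108 0.2868 0.063 ] jaw -40.0 tilt [0.0005 0.0002] F [0.02 0.39 0.54] gap 40.0 t 3.95
togo cm [3.052 0.078 0.151]
[ 0.0014  0.0026  0.0019  0.0029  0.0015 -0.0001 -0.0001]
```

View pics/v2.png

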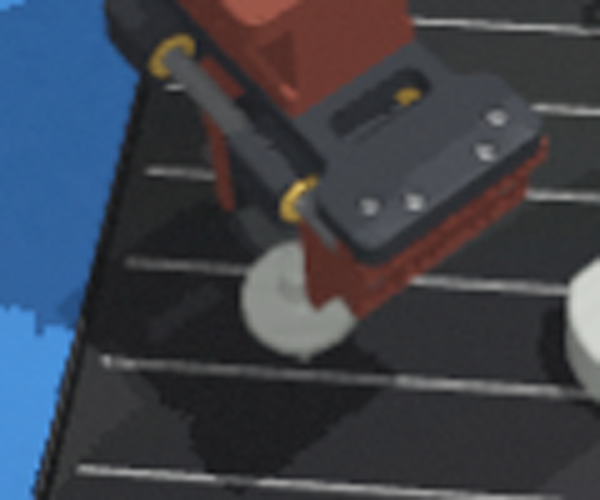

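```bash
python3 -c "
from h import *
for i in range(5):
    get_image('side'); o=observe(); print(o['tcp_pos'].round(4),o['ee_rot'].round(4),o['force'].round(2))"
```

```text
[0.6108 0.2864 0.0628] [ 1.7025  0.7933 -1.7021] [0.21 0.13 0.04]
[0.6107 0.2864 0.0627] [ 1.7024  0.7933 -1.7022] [ 1.16 -0.4   0.07]
[0.6107 0.2864 0.0627] [ 1.7023  0.7934 -1.7022] [-0.11 -0.92 -1.01]
[0.6107 0.2864 0.0627] [ 1.7023  0.7933 -1.7023] [-1.43 -0.08 -0.63]
[0.6107 0.2864 0.0626] [ 1.7023  0.7934 -1.7023] [-0.59  0.01 -0.1 ]
```

Request:
arm_command([
  {"linear":[1.0,0.06,0.12],"spin":0,"grip":4},
  {"linear":[1.0,0,0],"spin":0,"grip":4},
  {"linear":[0.6,0,0],"spin":0,"grip":4},
  {"linear":[0.3,0,0],"spin":0,"grip":4},
  {"linear":[0,0,0],"spin":0,"grip":4},
  {"linear":[0,0,0],"spin":0,"grip":4},
  {"linear":[0,0,0],"spin":0,"grip":4},
])

```text
time_s: 4.83
tcp_pos: [0.6105, 0.2854, 0.0338]
ee_rot: [1.703, 0.794, -1.702]
force: [-0.4, -0.8, -0.3]
finger_gap: 0.455
```

```bash
python3 -c "
from h import *
togo([.6104,.2851,.0325]); print(observe()['dq'].round(4))
s=grab('side','side3')
a=cv2.resize(s['image'][300:400,190:310,::-1],None,fx=5,fy=5,interpolation=2)
cv2.imwrite('pics/v3.png',a)"
```

```text
tcp [0.6105 0.2854 0.0338] jaw -40.01 tilt [0.0003 0.0003] F [-0.35 -0.8  -0.31] gap 39.99 t 4.8333
togo cm [0.132 0.009 0.028]
[ 0.0014 -0.0039 -0.     -0.0021  0.0001 -0.0007  0.001 ]
```

View pics/v3.png

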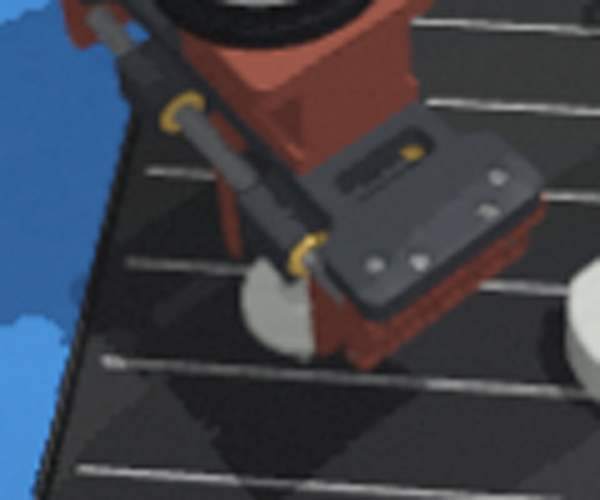

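The fingers straddle the boss just above the plate, whose left edge still shows at about (240,360). Closing now.

Request:
arm_command([
  {"linear":[0,0,0],"spin":0,"grip":2.2},
  {"linear":[0,0,0],"spin":0,"grip":1.8},
  {"linear":[0,0,0],"spin":0,"grip":1.5},
  {"linear":[0,0,0],"spin":0,"grip":1.2},
  {"linear":[0,0,0],"spin":0,"grip":0.8},
  {"linear":[0,0,0],"spin":0,"grip":0.5},
], squeeze=20)

```text
time_s: 5.38
tcp_pos: [0.6104, 0.2852, 0.0338]
ee_rot: [1.702, 0.793, -1.702]
force: [0.1, 0.1, -0.1]
finger_gap: 0.15
```

Request:
arm_command([
  {"linear":[-1,0,0],"spin":0,"grip":0.5},
  {"linear":[-2,0,0],"spin":0,"grip":0.5},
  {"linear":[-3,0,0],"spin":0,"grip":0.5},
  {"linear":[0,0,0],"spin":0,"grip":0.5},
  {"linear":[0,0,0],"spin":0,"grip":0.5},
])

```text
time_s: 5.8
tcp_pos: [0.6115, 0.2859, 0.0962]
ee_rot: [1.706, 0.793, -1.699]
force: [0.7, -0.8, -2.0]
finger_gap: 0.151
```

```bash
python3 -c "
from h import *
togo([.489,.2747,.10])
s=grab('side','side4')
a=cv2.resize(s['image'][280:400,190:350,::-1],None,fx=4.5,fy=4.5,interpolation=2)
cv2.imwrite('pics/v4.png',a)"
```

```text
tcp [0.6115 0.2859 0.0962] jaw -40.02 tilt [0.0035 0.0017] F [ 0.75 -0.79 -1.96] gap 13.25 t 5.8
togo cm [-0.425 -8.658  8.731]
```

View pics/v4.png

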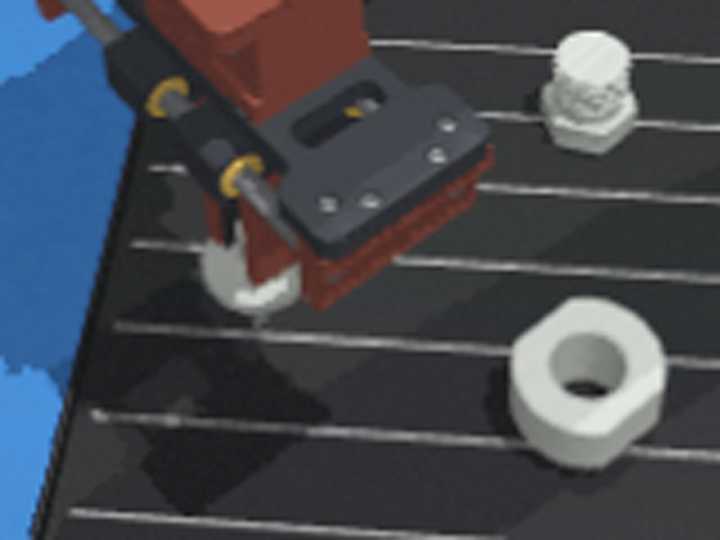

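The valve hangs in the jaws and the seat is clear at (320,365). Moving it over the bore.

Request:
arm_command([
  {"linear":[0,-2.1,2.1],"spin":0,"grip":0.5},
  {"linear":[0,-2.2,2.2],"spin":0,"grip":0.5},
  {"linear":[0,-2.2,2.2],"spin":0,"grip":0.5},
  {"linear":[0,-2.1,2.1],"spin":0,"grip":0.5},
  {"linear":[0,0,0],"spin":0,"grip":0.5},
  {"linear":[0,0,0],"spin":0,"grip":0.5},
  {"linear":[0,0,0],"spin":0,"grip":0.5},
  {"linear":[0,0,0],"spin":0,"grip":0.5},
  {"linear":[0,0,0],"spin":0,"grip":0.5},
  {"linear":[0,0,0],"spin":0,"grip":0.5},
])

```text
time_s: 6.68
tcp_pos: [0.4898, 0.2745, 0.0933]
ee_rot: [1.703, 0.793, -1.703]
force: [-0.3, 0.1, -0.7]
finger_gap: 0.148
```

```bash
python3 -c "
from h import *
togo([.489,.2747,.0678])
s=grab('side','side5')
a=cv2.resize(s['image'][300:400,250:370,::-1],None,fx=5,fy=5,interpolation=2)
cv2.imwrite('pics/v5.png',a)"
```

```text
tcp [0.4898 0.2745 0.0933] jaw -40.07 tilt [-0.0003  0.0002] F [-0.28  0.13 -0.67] gap 12.97 t 6.6833
togo cm [ 2.55  -0.075  0.04 ]
```

View pics/v5.png

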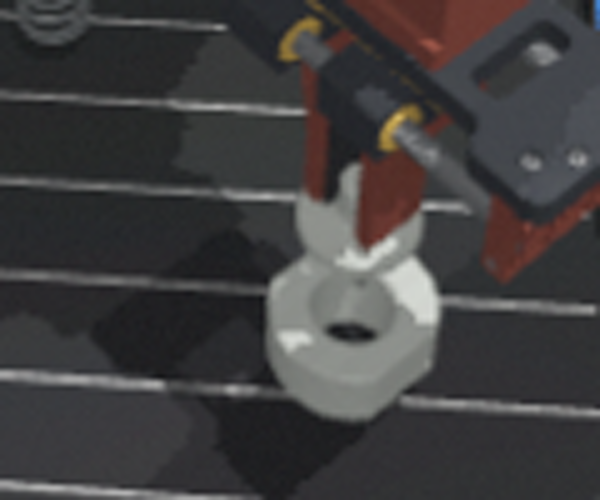

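The side view shows the wing tips at about (322,355) just above the bore at (320,366), so they are in line. Lowering part of the way.

Request:
arm_command([
  {"linear":[0.8,-0.07,0.04],"spin":0,"grip":0.5},
  {"linear":[0.8,0,0],"spin":0,"grip":0.5},
  {"linear":[0.6,0,0],"spin":0,"grip":0.5},
  {"linear":[0.4,0,0],"spin":0,"grip":0.5},
  {"linear":[0.3,0,0],"spin":0,"grip":0.5},
  {"linear":[0.3,0,0],"spin":0,"grip":0.5},
  {"linear":[0,0,0],"spin":0,"grip":0.5},
  {"linear":[0,0,0],"spin":0,"grip":0.5},
  {"linear":[0,0,0],"spin":0,"grip":0.5},
])

```text
time_s: 7.48
tcp_pos: [0.4886, 0.2749, 0.0618]
ee_rot: [1.703, 0.794, -1.702]
force: [0.2, -0.1, -1.1]
finger_gap: 0.148
```

```bash
python3 -c "
from h import *
togo([.489,.2747,.048]);print(observe()['torque'])
s=grab('side','side6')
a=cv2.resize(s['image'][300:400,250:370,::-1],None,fx=5,fy=5,interpolation=2)
cv2.imwrite('pics/v6.png',a)"
```

```text
tcp [0.4886 0.2749 0.0618] jaw -40.01 tilt [0.0003 0.0002] F [ 0.18 -0.14 -1.08] gap 12.96 t 7.4833
togo cm [ 1.385  0.044 -0.016]
[-6.11377793e-02 -3.59649670e-05 -4.04513134e-02]
```

View pics/v6.png

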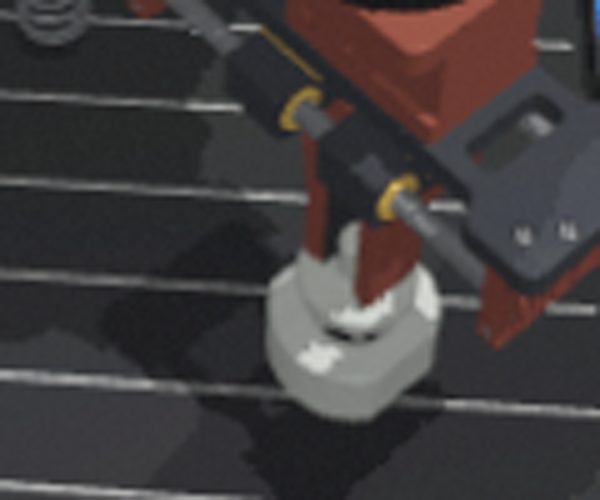

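No contact force, and the wings are in the bore. Lowering further.

Request:
arm_command([
  {"linear":[0.3,0.04,-0.02],"spin":0,"grip":0.5},
  {"linear":[0.3,0,0],"spin":0,"grip":0.5},
  {"linear":[0.3,0,0],"spin":0,"grip":0.5},
  {"linear":[0.2,0,0],"spin":0,"grip":0.5},
  {"linear":[0.1,0,0],"spin":0,"grip":0.5},
  {"linear":[0,0,0],"spin":0,"grip":0.5},
  {"linear":[0,0,0],"spin":0,"grip":0.5},
  {"linear":[0,0,0],"spin":0,"grip":0.5},
])

```text
time_s: 8.2
tcp_pos: [0.4889, 0.2747, 0.0497]
ee_rot: [1.702, 0.794, -1.702]
force: [-1.1, 0.3, -0.9]
finger_gap: 0.152
```

```bash
python3 -c "
from h import *
togo([.489,.2747,.048]);print(observe()['torque'])"
```

```text
tcp [0.4889 0.2747 0.0497] jaw -40.01 tilt [0.0001 0.0001] F [-1.13  0.34 -0.91] gap 13.37 t 8.2
togo cm [ 0.169  0.01  -0.009]
[-0.05097704  0.01590265  0.02202003]
```

Request:
arm_command([
  {"linear":[0.08,0,0],"spin":0,"grip":0.5},
  {"linear":[0.08,0,0],"spin":0,"grip":0.5},
  {"linear":[0,0,0],"spin":0,"grip":0.5},
  {"linear":[0,0,0],"spin":0,"grip":0.5},
  {"linear":[0,0,0],"spin":0,"grip":0.5},
])

```text
time_s: 8.62
tcp_pos: [0.4889, 0.2746, 0.0481]
ee_rot: [1.702, 0.793, -1.702]
force: [0.2, -0.4, -1.1]
finger_gap: 0.149
```

```bash
python3 -c "
from h import *
togo([.489,.2747,.048]);print(observe()['torque'])
s=grab('side','side7')
a=cv2.resize(s['image'][300:400,250:370,::-1],None,fx=5,fy=5,interpolation=2)
cv2.imwrite('pics/v7.png',a)"
```

```text
tcp [0.4889 0.2746 0.0481] jaw -40.01 tilt [ 0.0001 -0.    ] F [ 0.17 -0.4  -1.14] gap 13.05 t 8.6167
togo cm [ 0.006  0.005 -0.016]
[-0.0319728  -0.0658828   0.01414264]
```

View pics/v7.png

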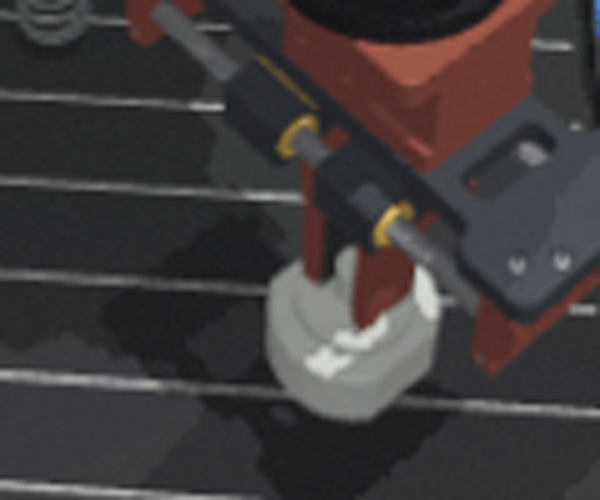

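Request:
arm_command([
  {"linear":[0.03,0,0],"spin":0,"grip":0.5},
  {"linear":[0,0,0],"spin":0,"grip":0.5},
  {"linear":[0,0,0],"spin":0,"grip":0.5},
  {"linear":[0,0,0],"spin":0,"grip":1.6},
  {"linear":[0,0,0],"spin":0,"grip":2},
  {"linear":[0,0,0],"spin":0,"grip":2.5},
  {"linear":[0,0,0],"spin":0,"grip":3},
  {"linear":[0,0,0],"spin":0,"grip":4},
  {"linear":[0,0,0],"spin":0,"grip":4},
])

```text
time_s: 9.42
tcp_pos: [0.4889, 0.2746, 0.0478]
ee_rot: [1.702, 0.794, -1.702]
force: [0.4, 0.8, -0.4]
finger_gap: 0.436
```

Request:
arm_command([
  {"linear":[-1,0,0],"spin":0,"grip":4},
  {"linear":[-2,0,0],"spin":0,"grip":4},
  {"linear":[-3,0,0],"spin":0,"grip":8.5},
  {"linear":[-3,0,0],"spin":0,"grip":8.5},
  {"linear":[-3,0,0],"spin":0,"grip":8.5},
  {"linear":[0,0,-4],"spin":0,"grip":8.5},
  {"linear":[0,0,-4],"spin":0,"grip":8.5},
  {"linear":[0,0,0],"spin":0,"grip":8.5},
])

```text
time_s: 10.08
tcp_pos: [0.5434, 0.3408, 0.1691]
ee_rot: [1.707, 0.798, -1.699]
force: [-1.3, -0.5, 0.3]
finger_gap: 0.873
```

```bash
python3 -c "
from h import *
togo([.489,.2747,.1])
s=grab('side','side8');t=grab('top','top8')
a=cv2.resize(s['image'][300:400,250:370,::-1],None,fx=4,fy=4,interpolation=2)
b=cv2.resize(t['image'][220:320,130:200,::-1],None,fx=4,fy=4,interpolation=2)
cv2.imwrite('pics/v8.png',np.hstack([a,b]))"
```

```text
tcp [0.5434 0.3408 0.1691] jaw -39.98 tilt [0.0026 0.0052] F [-1.32 -0.53  0.29] gap 76.63 t 10.0833
togo cm [6.86  0.088 8.594]
```

View pics/v8.png

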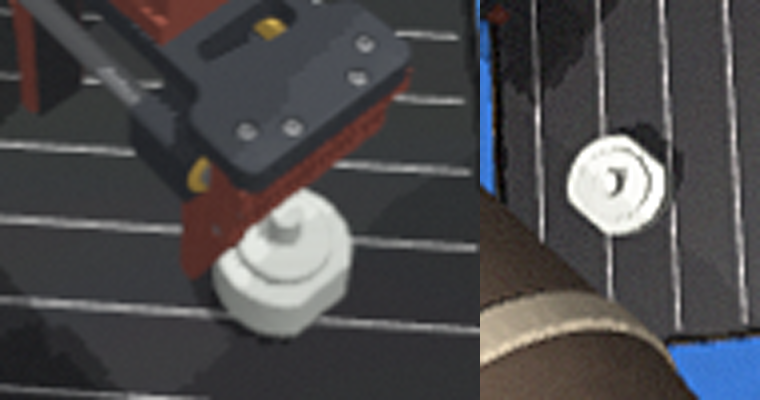

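The side and top views show the valve seated, with an even rim around the plate: top view seat at (164,266), side view boss at (321,355). Next I'll check height, level and flats angle.

```bash
python3 - <<'E'
from m import *
s=load('side8');t=load('top8')
for n,d in(('s',s),('t',t)):
    P=cloud(d).reshape(-1,3); r=np.hypot(P[:,0]-.489,P[:,1]-.2747)
    for nm,a,b,zl in(('plate',.010,.018,.03),('seat rim',.0225,.0245,.028),('boss',0,.005,.03)):
        Q=P[(r>a)&(r<b)&(P[:,2]>zl)&(P[:,2]<.075)]
        if len(Q)>5:
            A=np.c_[Q[:,:2]-[.489,.2747],np.ones(len(Q))]; c=np.linalg.lstsq(A,Q[:,2],rcond=None)[0]; print(n,nm,len(Q),np.median(Q[:,2]).round(4),'slope',c[:2].round(3))
b,hb=blob(t,(164,266),20,130,open_=3)
print('outline',cen(b),onplane(t,[cen(b)],.036).round(4))
P=(onplane(t,b,.036)[:,:2]*1000).astype(np.float32); H=cv2.convexHull(P).reshape(-1,2)
for thr in (130,160,190):
    b,_=blob(t,(164,266),20,thr,open_=3); H=cv2.convexHull((onplane(t,b,.036)[:,:2]*1000).astype(np.float32)).reshape(-1,2)
    an=np.arange(120,160,.5); w=[np.ptp(H@[np.cos(x),np.sin(x)]) for x in np.radians(an)]; i=np.argmin(w); print(thr,an[i],round(w[i],2)); print(cv2.minAreaRect(H))
# boss top position top view
E
```

```text
s plate 167 0.0432 slope [ 0.018 -0.009]
s seat rim 64 0.0362 slope [ 0.074 -0.042]
s boss 27 0.0601 slope [ 0.221 -0.537]
t plate 117 0.0442 slope [-0.003 -0.   ]
t seat rim 53 0.0368 slope [ 0.    -0.027]
t boss 15 0.0608 slope [ 0.224 -0.118]
outline [163.87994345 265.98262396] [[0.4888 0.2743 0.036 ]]
130 140.0 51.4
((488.8320007324219, 274.130615234375), (59.78544998168945, 51.342254638671875), 49.82439422607422)
160 140.0 50.54
((488.844970703125, 274.152587890625), (58.91981887817383, 50.535099029541016), 49.97457504272461)
190 140.0 49.78
((488.86358642578125, 274.1326904296875), (58.00479507446289, 49.76741409301758), 49.81945037841797)
```

Request:
arm_command([
  {"linear":[0,0.09,4.0],"spin":0,"grip":8.7},
  {"linear":[0,0,4.0],"spin":0,"grip":8.7},
  {"linear":[1,0,0],"spin":0,"grip":8.7},
  {"linear":[1,0,0],"spin":0,"grip":8.7},
  {"linear":[0,0,0],"spin":0,"grip":8.7},
  {"linear":[0,0,0],"spin":0,"grip":8.7},
  {"linear":[0,0,0],"spin":0,"grip":8.7},
  {"linear":[0,0,0],"spin":0,"grip":8.7},
  {"linear":[0,0,0],"spin":0,"grip":8.7},
])

```text
time_s: 10.93
tcp_pos: [0.4897, 0.2748, 0.1479]
ee_rot: [1.702, 0.795, -1.702]
force: [0.3, -0.9, -0.0]
finger_gap: 0.991
```

```bash
python3 -c "
from h import *
togo([.489,.2747,.009])"
```

```text
tcp [0.4897 0.2748 0.1479] jaw -39.98 tilt [0.0002 0.0006] F [ 0.3  -0.95 -0.05] gap 87.0 t 10.9333
togo cm [13.894 -0.045  0.065]
```

Request:
arm_command([
  {"linear":[2,-0.05,0.06],"spin":0,"grip":8.7},
  {"linear":[2,0,0],"spin":0,"grip":8.7},
  {"linear":[2,0,0],"spin":0,"grip":8.7},
  {"linear":[2,0,0],"spin":0,"grip":8.7},
  {"linear":[1,0,0],"spin":0,"grip":8.7},
  {"linear":[0,0,0],"spin":0,"grip":8.7},
  {"linear":[0,0,0],"spin":0,"grip":8.7},
  {"linear":[0,0,0],"spin":0,"grip":8.7},
  {"linear":[0,0,0],"spin":0,"grip":8.7},
])

```text
time_s: 11.68
tcp_pos: [0.4895, 0.2745, 0.059]
ee_rot: [1.704, 0.794, -1.7]
force: [0.4, -0.0, -0.3]
finger_gap: 0.991
```

```bash
python3 -c "
from h import *
togo([.489,.2747,.009])
s=grab('side','side9');t=grab('top','top9')
a=cv2.resize(s['image'][290:400,250:390,::-1],None,fx=5,fy=5,interpolation=2)
cv2.imwrite('pics/v9.png',a)"
```

```text
tcp [0.4895 0.2745 0.059 ] jaw -40.02 tilt [0.0018 0.0009] F [ 0.42 -0.03 -0.27] gap 87.02 t 11.6833
togo cm [ 5.    -0.056  0.025]
```

View pics/v9.png

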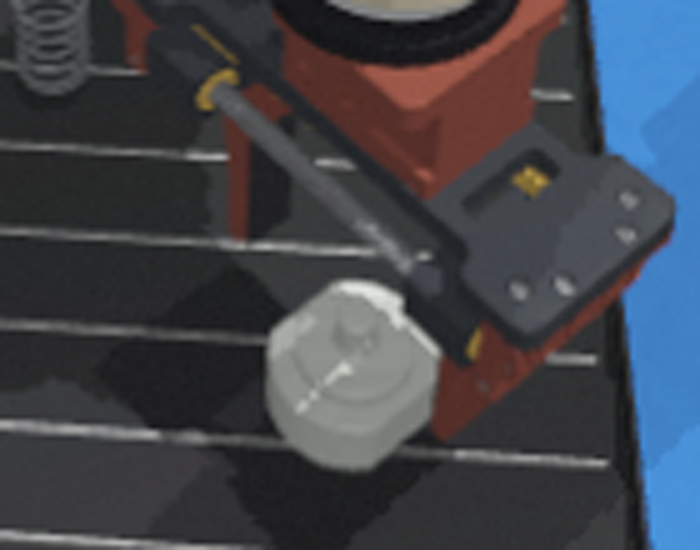

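Request:
arm_command([
  {"linear":[1.5,-0.05,0.03],"spin":0,"grip":8.7},
  {"linear":[1.5,0,0],"spin":0,"grip":8.7},
  {"linear":[1,0,0],"spin":0,"grip":8.7},
  {"linear":[0.6,0,0],"spin":0,"grip":8.7},
  {"linear":[0.3,0,0],"spin":0,"grip":8.7},
  {"linear":[0,0,0],"spin":0,"grip":8.7},
  {"linear":[0,0,0],"spin":0,"grip":8.7},
  {"linear":[0,0,0],"spin":0,"grip":8.7},
  {"linear":[0,0,0],"spin":0,"grip":8.7},
])

```text
time_s: 12.53
tcp_pos: [0.4886, 0.2742, 0.0093]
ee_rot: [1.703, 0.793, -1.701]
force: [-0.3, -0.0, -0.1]
finger_gap: 0.993
```

```bash
python3 -c "
from h import *
togo([.489,.2747,.010])"
```

```text
tcp [0.4886 0.2742 0.0093] jaw -40.02 tilt [0.0009 0.0004] F [-0.33 -0.03 -0.14] gap 87.2 t 12.5333
togo cm [-0.068  0.002 -0.066]
```

Request:
arm_command([
  {"linear":[0,0,0],"spin":0,"grip":7.5},
  {"linear":[0,0,0],"spin":0,"grip":6.5},
  {"linear":[0,0,0],"spin":0,"grip":6.0},
  {"linear":[0,0,0],"spin":0,"grip":5.7},
  {"linear":[0,0,0],"spin":0,"grip":5.5},
  {"linear":[0,0,0],"spin":0,"grip":5.3},
  {"linear":[0,0,0],"spin":0,"grip":5.15},
  {"linear":[0,0,0],"spin":0,"grip":5.0},
  {"linear":[0,0,0],"spin":0,"grip":4.8},
  {"linear":[0,0,0],"spin":0,"grip":4.5},
], squeeze=15)

```text
time_s: 13.37
tcp_pos: [0.4884, 0.2738, 0.0087]
ee_rot: [1.702, 0.793, -1.702]
force: [0.3, -0.8, -0.7]
finger_gap: 0.567
```

Request:
arm_command([
  {"linear":[0,0,0],"spin":0,"grip":4},
  {"linear":[0,0,0],"spin":0,"grip":4},
  {"linear":[0,0,0],"spin":0,"grip":4},
], squeeze=50)

```text
time_s: 13.62
tcp_pos: [0.4884, 0.2738, 0.0087]
ee_rot: [1.703, 0.793, -1.702]
force: [0.7, -1.7, -0.2]
finger_gap: 0.562
```

```bash
python3 -c "
from h import *
togo([.489,.2747,.010])
s=grab('side','side10')
a=cv2.resize(s['image'][290:400,250:390,::-1],None,fx=5,fy=5,interpolation=2)
cv2.imwrite('pics/v10.png',a)"
```

```text
tcp [0.4884 0.2738 0.0087] jaw -40.03 tilt [ 0.0002 -0.0001] F [ 0.65 -1.66 -0.23] gap 49.36 t 13.6167
togo cm [-0.127 -0.01  -0.105]
```

View pics/v10.png

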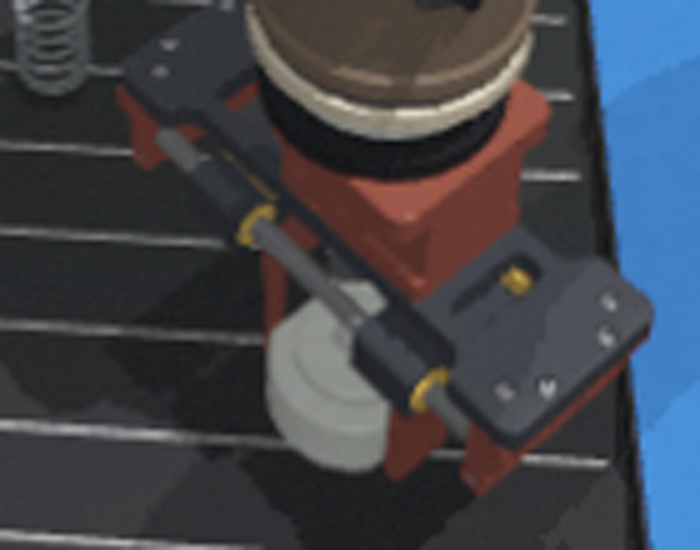

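The seat is gripped on its flats at 49.4 mm opening with the valve still flat. Lifting gently.

Request:
arm_command([
  {"linear":[-0.2,0,0],"spin":0,"grip":4},
  {"linear":[-0.4,0,0],"spin":0,"grip":4},
  {"linear":[-0.6,0,0],"spin":0,"grip":4},
  {"linear":[-0.8,0,0],"spin":0,"grip":4},
  {"linear":[-1,0,0],"spin":0,"grip":4},
  {"linear":[-1,0,0],"spin":0,"grip":4},
  {"linear":[-0.8,0,0],"spin":0,"grip":4},
  {"linear":[-0.4,0,0],"spin":0,"grip":4},
  {"linear":[-0.2,0,0],"spin":0,"grip":4},
  {"linear":[0,0,0],"spin":0,"grip":4},
  {"linear":[0,0,0],"spin":0,"grip":4},
])

```text
time_s: 14.58
tcp_pos: [0.4881, 0.2737, 0.0626]
ee_rot: [1.702, 0.793, -1.703]
force: [0.5, -0.0, -4.0]
finger_gap: 0.564
```

```bash
python3 -c "
from h import *
togo([.489,.2747,.30])
s=grab('side','side11');t=grab('top','top11')
a=cv2.resize(s['image'][270:400,250:390,::-1],None,fx=4.5,fy=4.5,interpolation=2)
cv2.imwrite('pics/v11.png',a)"
```

```text
tcp [0.4881 0.2737 0.0626] jaw -40.02 tilt [-0.0001 -0.0003] F [ 0.49 -0.04 -4.02] gap 49.55 t 14.5833
togo cm [-2.374e+01  9.000e-03 -1.230e-01]
```

View pics/v11.png

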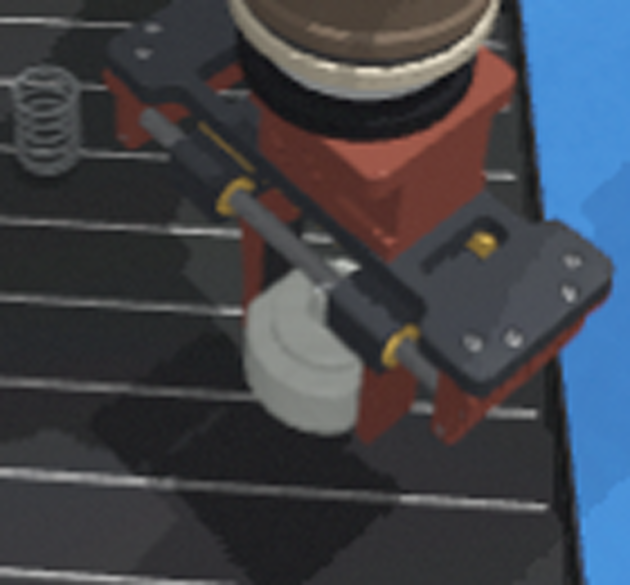

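The seat is lifted with the valve flat, and the force reading matches about 0.4 kg. Raising it above the rods.

Request:
arm_command([
  {"linear":[-0.7,0,0],"spin":0,"grip":4},
  {"linear":[-1.4,0,0],"spin":0,"grip":4},
  {"linear":[-2.4,0,0],"spin":0,"grip":4},
  {"linear":[-2.6,0,0],"spin":0,"grip":4},
  {"linear":[-2.6,0,0],"spin":0,"grip":4},
  {"linear":[-2.6,0,0],"spin":0,"grip":4},
  {"linear":[-2.6,0,0],"spin":0,"grip":4},
  {"linear":[-2.6,0,0],"spin":0,"grip":4},
  {"linear":[-2.6,0,0],"spin":0,"grip":4},
  {"linear":[-2,0,0],"spin":0,"grip":4},
  {"linear":[-1.2,0,0],"spin":0,"grip":4},
  {"linear":[-0.5,0,0],"spin":0,"grip":4},
])

```text
time_s: 15.68
tcp_pos: [0.4884, 0.2745, 0.3027]
ee_rot: [1.704, 0.794, -1.7]
force: [0.1, 0.7, -4.7]
finger_gap: 0.567
```

Request:
arm_command([
  {"linear":[0,0,0],"spin":-1,"grip":4},
  {"linear":[0,0,0],"spin":-2,"grip":4},
  {"linear":[0,0,0],"spin":-4,"grip":4},
  {"linear":[0,0,0],"spin":-5,"grip":4},
  {"linear":[0,0,0],"spin":-5,"grip":4},
  {"linear":[0,0,0],"spin":-5,"grip":4},
  {"linear":[0,0,0],"spin":-5,"grip":4},
  {"linear":[0,0,0],"spin":-5,"grip":4},
  {"linear":[0,0,0],"spin":-3,"grip":4},
  {"linear":[0,0,0],"spin":-2,"grip":4},
  {"linear":[0,0,0],"spin":0,"grip":4},
  {"linear":[0,0,0],"spin":0,"grip":4},
])

```text
time_s: 16.68
tcp_pos: [0.4878, 0.2735, 0.2993]
ee_rot: [1.247, 1.184, -1.25]
force: [-0.5, -0.7, -4.0]
finger_gap: 0.567
```

```bash
python3 -c "
from h import *
togo([.546,-.228,.30]);print(observe()['qpos'])"
```

```text
tcp [0.4878 0.2735 0.2993] jaw -3.05 tilt [-0.0021 -0.0009] F [-0.51 -0.74 -4.  ] gap 49.75 t 16.6833
togo cm [-3.900e-02  8.484e+00  4.977e+01]
[ 0.07034732  0.3670823  -0.88107297  1.60672863  0.28987026  1.30800774
 -0.9079081 ]
```

Request:
arm_command([
  {"linear":[0,0.12,0.7],"spin":0,"grip":4},
  {"linear":[0,0.26,1.5],"spin":0,"grip":4},
  {"linear":[0,0.38,2.2],"spin":0,"grip":4},
  {"linear":[0,0.38,2.2],"spin":0,"grip":4},
  {"linear":[0,0.38,2.2],"spin":0,"grip":4},
  {"linear":[0,0.38,2.2],"spin":0,"grip":4},
  {"linear":[0,0.38,2.2],"spin":0,"grip":4},
  {"linear":[0,0.38,2.2],"spin":0,"grip":4},
  {"linear":[0,0.38,2.2],"spin":0,"grip":4},
  {"linear":[0,0.38,2.2],"spin":0,"grip":4},
  {"linear":[0,0.38,2.2],"spin":0,"grip":4},
  {"linear":[0,0.38,2.2],"spin":0,"grip":4},
])

```text
time_s: 17.68
tcp_pos: [0.5169, 0.0284, 0.3005]
ee_rot: [1.248, 1.183, -1.249]
force: [1.2, 0.0, -4.4]
finger_gap: 0.564
```

Request:
arm_command([
  {"linear":[0,0.38,2.2],"spin":0,"grip":4},
  {"linear":[0,0.38,2.2],"spin":0,"grip":4},
  {"linear":[0,0.38,2.2],"spin":0,"grip":4},
  {"linear":[0,0.38,2.2],"spin":0,"grip":4},
  {"linear":[0,0.38,2.2],"spin":0,"grip":4},
  {"linear":[0,0.38,2.2],"spin":0,"grip":4},
  {"linear":[0,0.38,2.2],"spin":0,"grip":4},
  {"linear":[0,0.38,2.2],"spin":0,"grip":4},
  {"linear":[0,0.38,2.2],"spin":0,"grip":4},
  {"linear":[0,0.38,2.2],"spin":0,"grip":4},
  {"linear":[0,0.35,2.0],"spin":0,"grip":4},
  {"linear":[0,0.2,1.2],"spin":0,"grip":4},
])

```text
time_s: 18.68
tcp_pos: [0.5467, -0.2272, 0.3]
ee_rot: [1.249, 1.182, -1.252]
force: [0.0, 0.0, -5.0]
finger_gap: 0.566
```

Request:
arm_command([
  {"linear":[0,0,0.4],"spin":0,"grip":4},
  {"linear":[0,0,0],"spin":0,"grip":4},
  {"linear":[0,0,0],"spin":0,"grip":4},
  {"linear":[0,0,0],"spin":0,"grip":4},
  {"linear":[0,0,0],"spin":0,"grip":4},
  {"linear":[0,0,0],"spin":0,"grip":4},
])

```text
time_s: 19.18
tcp_pos: [0.5473, -0.2267, 0.301]
ee_rot: [1.247, 1.184, -1.247]
force: [0.2, 0.2, -3.9]
finger_gap: 0.565
```

```bash
python3 -c "
from h import *
togo([.546,-.228,.1237]);print(observe()['qpos'])
s=grab('side','side12');t=grab('top','top12')
a=cv2.resize(s['image'][50:250,230:400,::-1],None,fx=2.8,fy=2.8,interpolation=2)
cv2.imwrite('pics/v12.png',a)"
```

```text
tcp [ 0.5473 -0.2267  0.301 ] jaw -2.93 tilt [ 0.0003 -0.0001] F [ 0.19  0.2  -3.93] gap 49.64 t 19.1833
togo cm [17.731 -0.13   0.133]
[ 0.81972977  0.38224963 -0.69388812  1.53464769  0.24924116  1.31465859
  0.04692606]
```

View pics/v12.png

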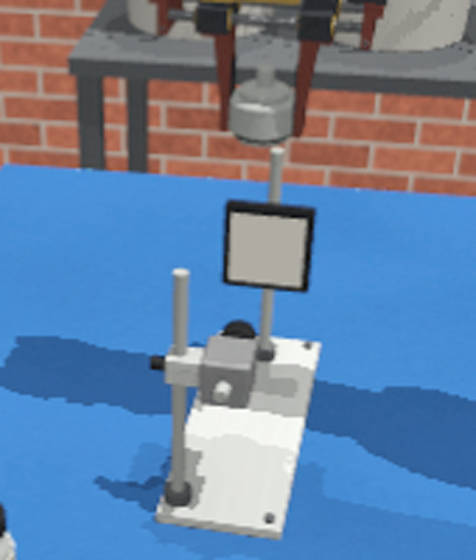

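View pics/top12.png

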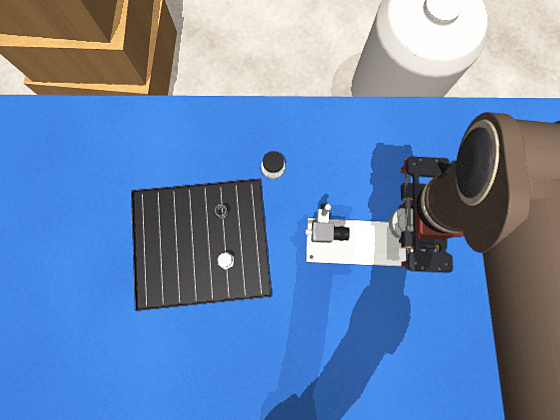

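The side view shows the seat upright above the sight line at about (323,90). In the top view the gripper lies along world x, between camera and lamp. Descending in stages.

Request:
arm_command([
  {"linear":[0.4,-0.13,0.13],"spin":0,"grip":4},
  {"linear":[0.8,0,0],"spin":0,"grip":4},
  {"linear":[1.2,0,0],"spin":0,"grip":4},
  {"linear":[1.5,0,0],"spin":0,"grip":4},
  {"linear":[1.5,0,0],"spin":0,"grip":4},
  {"linear":[1.5,0,0],"spin":0,"grip":4},
  {"linear":[1.2,0,0],"spin":0,"grip":4},
  {"linear":[0.6,0,0],"spin":0,"grip":4},
  {"linear":[0.3,0,0],"spin":0,"grip":4},
  {"linear":[0,0,0],"spin":0,"grip":4},
  {"linear":[0,0,0],"spin":0,"grip":4},
  {"linear":[0,0,0],"spin":0,"grip":4},
])

```text
time_s: 20.28
tcp_pos: [0.5463, -0.2291, 0.2116]
ee_rot: [1.248, 1.183, -1.247]
force: [0.0, 0.1, -3.9]
finger_gap: 0.571
```

```bash
python3 -c "
from h import *
togo([.546,-.228,.1237])
s=grab('side','side13');t=grab('top','top13')
a=cv2.resize(s['image'][70:230,250:390,::-1],None,fx=3,fy=3,interpolation=2)
b=cv2.resize(t['image'][140:300,300:480,::-1],None,fx=3,fy=3,interpolation=2)[:,:]
cv2.imwrite('pics/v13.png',np.hstack([a,b])[:, :800])"
```

```text
tcp [ 0.5463 -0.2291  0.2116] jaw -3.01 tilt [ 0.0013 -0.0005] F [ 0.    0.07 -3.94] gap 50.15 t 20.2833
togo cm [ 8.787 -0.051 -0.111]
```

View pics/v13.png

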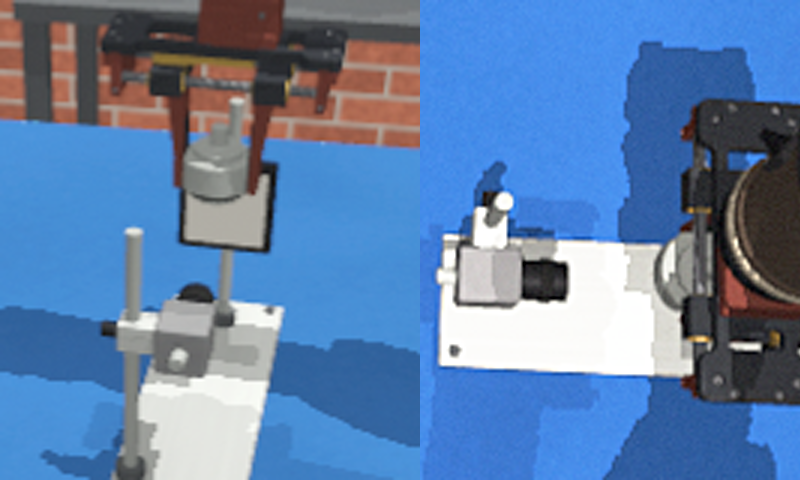

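The seat is between camera and lamp, well clear of both, with the valve flat. Going down to lens height.

Request:
arm_command([
  {"linear":[0.4,-0.05,-0.1],"spin":0,"grip":4},
  {"linear":[0.8,0,0],"spin":0,"grip":4},
  {"linear":[1.2,0,0],"spin":0,"grip":4},
  {"linear":[1.4,0,0],"spin":0,"grip":4},
  {"linear":[1.4,0,0],"spin":0,"grip":4},
  {"linear":[1.3,0,0],"spin":0,"grip":4},
  {"linear":[1.1,0,0],"spin":0,"grip":4},
  {"linear":[0.7,0,0],"spin":0,"grip":4},
  {"linear":[0.3,0,0],"spin":0,"grip":4},
  {"linear":[0.1,0,0],"spin":0,"grip":4},
  {"linear":[0,0,0],"spin":0,"grip":4},
  {"linear":[0,0,0],"spin":0,"grip":4},
])

```text
time_s: 21.38
tcp_pos: [0.5458, -0.2281, 0.1243]
ee_rot: [1.248, 1.183, -1.247]
force: [0.3, 0.1, -3.9]
finger_gap: 0.566
```

Request:
arm_command([
  {"linear":[0,0,0],"spin":0,"grip":4},
  {"linear":[0,0,0],"spin":0,"grip":4},
  {"linear":[0,0,0],"spin":0,"grip":4},
  {"linear":[0,0,0],"spin":0,"grip":4},
])

```text
time_s: 21.72
tcp_pos: [0.5455, -0.2281, 0.124]
ee_rot: [1.248, 1.183, -1.248]
force: [0.2, -0.3, -4.0]
finger_gap: 0.563
```

```bash
python3 -c "
from h import *
togo([.546,-.228,.1237])
s=grab('side','side14');t=grab('top','top14')
togo([.546,-.228,.1237])
a=cv2.resize(s['image'][90:230,260:380,::-1],None,fx=4,fy=4,interpolation=2)
b=cv2.resize(t['image'][190:280,300:400,::-1],None,fx=4,fy=4,interpolation=2)
b=cv2.copyMakeBorder(b,0,a.shape[0]-b.shape[0],0,0,0)
cv2.imwrite('pics/v14.png',np.hstack([a,b])[:, :880][:,:800])
P=cloud(t);Q=P.reshape(-1,3)
for n,d in(('s',s),('t',t)):
    Q=cloud(d).reshape(-1,3); m=(abs(Q[:,0]-.546)<.025)&(abs(Q[:,1]+.227)<.035)&(Q[:,2]>.11)&(Q[:,2]<.19); q=Q[m]; print(n,len(q)); 
    print(np.histogram(q[:,2],np.arange(.11,.192,.004)))
"
```

```text
tcp [ 0.5455 -0.2281  0.124 ] jaw -3.02 tilt [ 0.0004 -0.0003] F [ 0.18 -0.26 -4.03] gap 49.45 t 21.7167
togo cm [ 0.034  0.052 -0.013]
tcp [ 0.5454 -0.2281  0.1239] jaw -3.02 tilt [ 0.0002 -0.0002] F [-0.43 -0.53 -4.63] gap 49.75 t 21.8167
togo cm [ 0.019  0.06  -0.011]
s 385
(array([ 0,  0,  6,  6,  4, 13, 20, 28, 33, 24, 85, 24, 86, 13, 10, 10, 17,
        3,  3,  0]), array([0.11 , 0.114, 0.118, 0.122, 0.126, 0.13 , 0.134, 0.138, 0.142,
       0.146, 0.15 , 0.154, 0.158, 0.162, 0.166, 0.17 , 0.174, 0.178,
       0.182, 0.186, 0.19 ]))
t 218
(array([ 0,  0,  0,  0,  2, 13,  6,  8,  7, 11, 82, 29, 51,  2,  1,  1,  4,
        1,  0,  0]), array([0.11 , 0.114, 0.118, 0.122, 0.126, 0.13 , 0.134, 0.138, 0.142,
       0.146, 0.15 , 0.154, 0.158, 0.162, 0.166, 0.17 , 0.174, 0.178,
       0.182, 0.186, 0.19 ]))
```

View pics/v14.png

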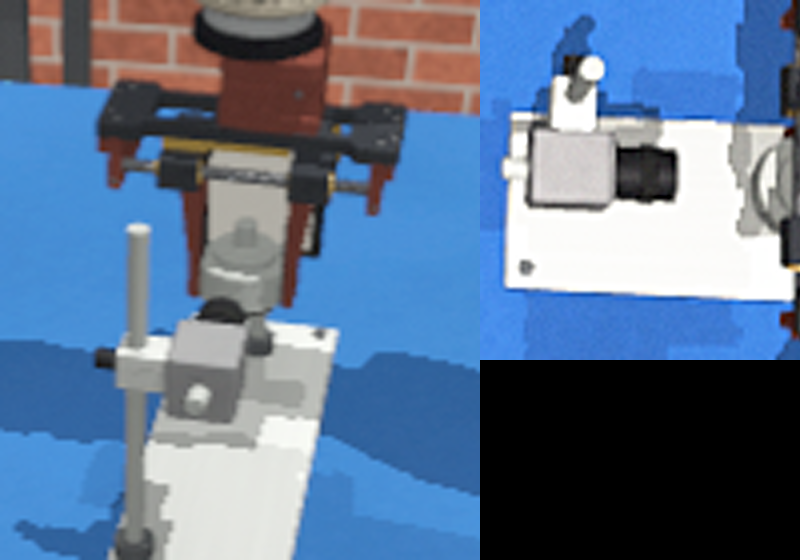

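```bash
python3 - <<'E'
from h import *
ax=np.array([.053,.9986]); 
for n,tag in(('s','side14'),('t','top14')):
    d=load(tag); Q=cloud(d).reshape(-1,3); p=Q[:,:2]-[.546,-.227]; X=p@[ax[1],-ax[0]];Y=p@ax; Z=Q[:,2]
    def st(nm,m):
        print(n,nm,m.sum(),'X',np.percentile(X[m],[2,50,98]).round(4),'Y',np.percentile(Y[m],[2,50,98]).round(4),'Z',np.percentile(Z[m],[10,50,90]).round(4))
    b=(abs(X)<.024)&(abs(Y)<.032)
    st('rim',b&(Z>.147)&(Z<.155)); st('plate',b&(Z>.1565)&(Z<.163)); st('boss',b&(abs(X)<.009)&(Z>.165)&(Z<.182)&(abs(Y)<.012))
    st('plate+rim',b&(Z>.147)&(Z<.163))
    st('lens',(abs(X)<.03)&(Y>.073)&(Y<.1)&(Z>.155)&(Z<.172)); st('camtop',(abs(X)<.03)&(Y>.11)&(Y<.155)&(Z>.167)&(Z<.178))
    m=b&(Z>.1565)&(Z<.163); A=np.c_[X[m],Y[m],np.ones(m.sum())]; print('  slope',np.linalg.lstsq(A,Z[m],rcond=None)[0].round(3))
    w=b&(X>-.024); m=b&(Y>.02)&(Z<.148)
E
```

```text
s rim 106 X [-0.0225  0.0004  0.0237] Y [-0.014   0.0194  0.0291] Z [0.149  0.1525 0.154 ]
s plate 99 X [-0.0189 -0.0018  0.0187] Y [-0.0144  0.0065  0.021 ] Z [0.1584 0.1598 0.1612]
s boss 39 X [-0.0054  0.0013  0.0078] Y [-0.0051  0.0043  0.0078] Z [0.1663 0.173  0.1776]
s plate+rim 211 X [-0.0223 -0.0006  0.0231] Y [-0.0146  0.0147  0.0287] Z [0.1505 0.155  0.1606]
s lens 62 X [-0.0104  0.0017  0.0155] Y [0.0751 0.0882 0.0969] Z [0.1611 0.1661 0.1676]
s camtop 214 X [-0.0169  0.0018  0.0214] Y [0.1126 0.1369 0.1545] Z [0.1695 0.1718 0.1731]
  slope [ 0.016 -0.017  0.16 ]
t rim 102 X [-0.0199  0.0017  0.0219] Y [0.0106 0.0219 0.0293] Z [0.1498 0.1525 0.154 ]
t plate 62 X [-0.0174 -0.0021  0.0168] Y [0.0014 0.0145 0.0205] Z [0.1576 0.1597 0.1615]
t boss 6 X [-0.008  -0.0037  0.0013] Y [0.0043 0.0059 0.0065] Z [0.1715 0.1755 0.1775]
t plate+rim 174 X [-0.02   -0.0007  0.0218] Y [0.0014 0.019  0.0285] Z [0.1504 0.1537 0.1604]
t lens 148 X [-0.0155 -0.0022  0.0123] Y [0.0762 0.0881 0.0989] Z [0.1598 0.1649 0.1686]
t camtop 389 X [-0.0203 -0.0013  0.018 ] Y [0.1119 0.1331 0.1544] Z [0.1699 0.1719 0.1738]
  slope [-0.004 -0.031  0.16 ]
```

Request:
arm_command([
  {"linear":[0.02,0.05,0],"spin":0,"grip":4},
  {"linear":[0,0,0],"spin":0,"grip":4},
  {"linear":[0,0,0],"spin":0,"grip":4},
  {"linear":[0,0,0],"spin":0,"grip":4},
  {"linear":[0,0,0],"spin":0,"grip":4},
  {"linear":[0,0,0],"spin":0,"grip":4},
  {"linear":[0,0,0],"spin":0,"grip":4},
  {"linear":[0,0,0],"spin":0,"grip":4},
  {"linear":[0,0,0],"spin":0,"grip":4},
])

```text
time_s: 22.57
tcp_pos: [0.5459, -0.228, 0.1236]
ee_rot: [1.248, 1.184, -1.248]
force: [-0.0, -0.5, -5.0]
finger_gap: 0.562
```

```bash
python3 -c "
from h import *
togo([.546,-.228,.1237]);print(observe()['dq'].round(4))
print(finish_job())"
```

```text
tcp [ 0.5459 -0.228   0.1236] jaw -3.01 tilt [ 0.0001 -0.    ] F [-0.04 -0.52 -5.01] gap 49.3 t 22.5667
togo cm [-0.014  0.01  -0.003]
[-0.0005 -0.0015  0.0023 -0.0015  0.0013 -0.0009  0.0001]
the job is handed in; nothing more can be done
None
```

I set the valve into the seat bore and let go of it. I then picked the seat up by its flats with the valve lying free on it, carried it over the camera, lowered it into the sight line and handed the job in at 22.6 s.

- **Seating:** after release the plate top measured about 44 mm above the bench and the seat rim about 37 mm, as expected for a flat fit. The top view showed no measurable tilt. The side view gave a slope of about 0.02, which I take as depth noise.
- **Final hold:** the tool was within about 0.2 mm of its target and upright, joint speeds were near zero, and the gripper was open 49.3 mm on the flats.
- **Joint position:** the joint measured 152.5 mm high, against about 152 mm for the lens. The seat stood midway between lens and lamp to within about 1 mm. The flats were turned 3° to match the measured optical axis.
- **Clearance:** I saw no contact with the camera, lamp or stand, and nothing in the wrist force beyond the weight of the parts (4 to 5 N). I never moved the spring, plug or jar.
- **Disagreement:** the two views differed by 2 to 4 mm on where the optical axis lies sideways, so I used their average. That leaves up to about 2 mm of uncertainty sideways.

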